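# Hang two spanners on the rack peg and lock them in

## Task

Put the two spanners away on the sloping rack: hang the large blue-banded one by its ring eye on the brass peg first, then the small red-banded one over it, each lying flat with its open-jaw end pointing down the slope. Then push the keeper bolt by its red tab fully home, so that it covers the end of the peg and locks them in. Leave the jar, the tape roll and the screwdriver where they are.

Things in the scene. Friction and masses are not known exactly. Their poses are not given: they have to be found in the camera images.
- large: Large chromed spanner, blue band mid-shank; 222 mm long, 8 mm thick, 0.24 kg. Origin: underside of the shank, near the centre of mass; x along the shank to the closed ring, z out of its top. Shank 18 mm wide, x -90 to +72; ring 39 mm outside; open jaw 41 mm wide at x -112 to -82. Starts flat on the bench, right of the rack, ring away from the robot (yaw within 0.3 rad).
- large_eye (a point): Centre of the large spanner's 24 mm round ring hole, at mid-thickness (4 mm above the underside), x = +90 mm from its origin.
- small: Small chromed spanner, red band mid-shank; 168 mm long, 8 mm thick, 0.12 kg. Origin: underside of the shank, near the centre of mass; x along the shank to the closed ring, z out of its top. Shank 14 mm wide, x -63 to +55; ring 30 mm outside; open jaw 32 mm wide at x -85 to -55. Starts flat on the bench about 140 mm to either side of the large one, ring away from the robot.
- small_eye (a point): Centre of the small spanner's 18 mm round ring hole, at mid-thickness (4 mm above the underside), x = +68 mm from its origin.
- panel: Blue fixed face of the tool rack, sloping 40 degrees from the bench, facing up and towards the robot, yaw within 0.25 rad. Origin: on the face at the foot of the brass peg, 155 mm above the bench. x up the slope, y left along the face, z square out of it. Face: x -210 to +60, y -105 to +165 mm. A dark guide block for the keeper stands on it at x -15 to +15, y 55 to 110, 48 mm high.
- peg_tip (a point): Middle of the outer end of the brass peg, which stands square out of the panel (along its z): 10 mm in diameter, 36 mm long, the last 4 mm tapering to 5 mm. Same axes as the panel. A white painted stripe on the panel runs down the slope from the peg.
- keeper (a joint): Slide (m) of the keeper bolt, a steel bar 18 mm wide, 6 mm thick, along panel y, 40.5 to 46.5 mm out of the face, just clear of the peg's end. 0 = open, its free end 42 mm left of the peg's axis; grows as it is pushed right (panel -y); 0.054 = stop, fully home, 12 mm past the axis. Starts at 0 to 0.012. Friction about 2 N, no spring: it stays where left.
- keeper_tab (a point): Middle of the outer (left) face of the red tab on the keeper's left end; push it along panel -y to close. Tab: 30 mm along panel x, 12 mm along y, from 46.5 to 80.5 mm out of the panel's face; this point is 63.5 mm out and moves with the bolt: panel y = 130 mm when open, 76 mm when home. Free space to its left.
- jar: Bystander: closed jar with a red lid, 64 mm in diameter, 85 mm high; stands on the bench beyond the spanners. Origin: centre of its underside.
- tape: Bystander: yellow tape roll, 90 mm in diameter, 25 mm high, lying flat on the bench beyond the spanners. Origin: centre of its underside.
- driver: Bystander: screwdriver with an orange handle, lying on the bench to the left of the rack. Origin: its middle, on the underside.
There are look-alikes about, which are no part of the job. What is shaped like the small but green is not meant.

How it is judged:
By the outcome, as a careful person would: the job done as asked, in the order asked, and still so for the second after the job is handed in, with the robot touching nothing.
It also fails if it takes over 72 s, if anything falls off the work surface, if the arm or the gripper's body presses on something with over 40 N, if the wrist force passes 120 N, or if a joint passes its speed limit or range.

## Robot

A 6-joint arm with a two-finger parallel gripper is mounted at the origin on the work surface. World frame = base frame: x ahead of the robot, y to its left, z up, the work surface at z = 0. Lengths are in m, angles in rad, forces in N, time in s.
With the tool pointing down it reaches from about 0.375 to 0.9 m from the base axis. Payload 3.1 kg.
Tool frame: the origin (TCP) lies midway between the tips of the shut fingers; the grasp point (between the pads) lies 19 mm behind it; z points along the fingers, y is the line along which they close (so a half turn about z gives the same grasp; the last joint's range is limited). The gripper opens to 85 mm and grips with 20 to 120 N. Pads are 22 mm wide; open, the fingers measure 114 mm over their backs; the gripper's body (76 mm by 85 mm) begins 54 mm behind the grasp point. The pads swing forward as they close: fully open they stand 13 mm farther back than shut.
Start: joints at [1.167, 0.527, 1.433, -0, 1.181, -0.178], TCP at [0.14, 0.609, 0.231] pointing down, gripper open.
Joint ranges: [-3.08, 3.08], [-0.75, 2.2], [0.22, 2.44], [-1.43, 4.57], [0, 2.65], [-2.85, 2.85]. Speed limits (rad/s): [2.79, 2.79, 3.14, 3.14, 3.14, 3.14].

## Interface

Orientations are given as a unit quaternion [x, y, z, w].
In Python, from station import manip gives the robot as it stands.
- The arm moves only by the tool step_arm, never from a script. Its argument "targets" is text: rows parted by semicolons, each of 4 numbers parted by spaces: the shift along the tool's x, y, z in mm, then the turn about the tool's z in degrees. A call has 1 to 12 rows; each row is the pose to reach, as a shift and turn from the pose commanded when the call began, along the tool's axes at that moment; what a row does not reach only later rows make up. A row lasts 1/10 s, in which the tool goes at most 50 mm and 8.59 degrees, less where a joint would pass 70% of its speed; a pose out of reach is approached as far as the arm can. A call with a gripper value outside its range is refused whole. "gripper" is the closure, from 0 (fully open) to 1 (shut), set as the call begins (left out, the last holds). The fingers move at their own pace and stop on an object; "squeeze" is the grip in N (left out, the last holds). Time passes only in rows, so rows that repeat a pose let the fingers close. It gives the time, the measured TCP pose, the force, the opening and the grip force at its end, in the units of the state.
- manip.sense(): the state, without advancing time (a new reading comes with each control period).
- manip.snapshot(name): name is "scene" or "top"; returns the picture (480x640x3 uint8, red, green, blue); there is no depth.
- manip.get_calibration(name): a dict with "fov_y" (degrees; the focal length in pixels is half the picture's height over the tangent of half this angle, whatever the lens; pixels are square), "cx", "cy" (the principal point, pixels), "extrinsics" (4x4, takes a point from camera to world coordinates). Camera axes: x right, y down, z forward; pixel columns grow to the right and rows downward; lengths in m; the calibration is good to about 2 mm. A picture is of the moment at which its call begins. get_calibration takes no time and is no camera call.
- manip.sign_off(): hands the job in; it is judged then, once.
Trained networks look in the newest picture that a camera, given by its name, has taken for a name from the list of things; names that differ only in an ending like _2 or _b are one class to them, and where a whole thing is asked for, a point or a joint stands for the part that bears it (a point fixed in the world has none). Each returns a list of dicts, best first, with "p" (0 to 1); they miss things now and then, are a little off and sometimes report something else, mostly with a low value. They report only what shows in the picture. A call takes as long as a camera call. They do not tell look-alikes from the thing itself.
- manip.recognise(camera, query): "position" ([column, row] in pixels, amid what is visible of it).
- manip.masks_of(camera, query): "pixels" (480x640 bool, what is visible of it) and "position" ([column, row] in pixels, amid what is visible of it).
- manip.mark_of(camera, query): "position" ([column, row] in pixels: a listed point, or the origin of a listed thing).
The state is a dict: "t": time; "q": joint angles; "qd": joint speeds; "tau": joint torques, N m; "tcp_pos": TCP position; "tool_rot": TCP orientation; "force": force on the tool from outside, world axes, zero at the start; "ft_torque": the same for the moment, N m; "finger_gap": opening from 0.0 (shut) to 1.0 (fully open); "gripper_force": force on a finger pad.
Only numpy, scipy, OpenCV 4.12 (cv2) and the standard library are available. Lean on these libraries where they do the work, as an engineer would, in place of code of your own. Each camera call takes 0.05 s, during which the arm holds its last target. There are 200 camera calls.

## Working session

There is one attempt and no reset: what is moved stays moved. The work goes in short steps, Python scripts to look and compute and a tool call to move; the robot and the scene stay as the last step left them, time stands still between calls to the robot, and variables do not carry over. Pictures are saved under pics/ and viewed, at most 10 in all, crops included, and the job is handed in when it is done.

Besides the shell and the picture viewer there is one more tool, called after "Emit:" as name(argument=value, ...) on one line, values as JSON. step_arm: Moves the arm, as the interface text tells. Its arguments: {"type":"object","properties":{"targets":{"type":"string"},"gripper":{"type":"number"},"squeeze":{"type":"number"}},"required":["targets"]}

```bash
ls; mkdir -p pics; cat > h.py <<'E'
import numpy as np, cv2
from station import manip
from scipy.spatial.transform import Rotation as R
def snap(c,f=None):
    im=manip.snapshot(c)
    if f: cv2.imwrite('pics/'+f,im[:,:,::-1])
    return im
def cal(c):
    k=manip.get_calibration(c); f=240/np.tan(np.radians(k['fov_y'])/2); return f,k['cx'],k['cy'],np.array(k['extrinsics'])
def ray(c,p):
    f,cx,cy,E=cal(c); d=np.array([(p[0]-cx)/f,(p[1]-cy)/f,1.]); return E[:3,3],E[:3,:3]@d
def onz(c,p,z):
    o,d=ray(c,p); return o+d*(z-o[2])/d[2]
def proj(c,P):
    f,cx,cy,E=cal(c); q=E[:3,:3].T@(np.asarray(P)-E[:3,3]); return np.array([f*q[0]/q[2]+cx,f*q[1]/q[2]+cy])
def tri(p1,p2,c1='scene',c2='top'):
    o1,d1=ray(c1,p1);o2,d2=ray(c2,p2); A=np.c_[d1,-d2]; s=np.linalg.lstsq(A,o2-o1,rcond=None)[0]
    a=o1+d1*s[0];b=o2+d2*s[1]; return (a+b)/2,np.linalg.norm(a-b)
E
python3 - <<'E'
from h import *
np.set_printoptions(precision=4,suppress=True)
for c in ['scene','top']:
    snap(c,c+'0.png'); print(c,cal(c),manip.get_calibration(c))
    for q in ['large','large_eye','small','small_eye','panel','peg_tip','keeper_tab','jar','tape','driver']:
        print(q,[(np.round(r['position'],1).tolist(),round(r['p'],2)) for r in manip.mark_of(c,q)[:3]])
print(manip.sense())
E
```

```text
pics
scene (np.float64(518.1315390327859), 323.4071289825742, 245.3353928335925, array([[-0.3873,  0.6654, -0.6382,  1.4345],
       [ 0.9219,  0.2724, -0.2754,  0.3827],
       [-0.0094, -0.695 , -0.7189,  1.1842],
       [ 0.    ,  0.    ,  0.    ,  1.    ]])) {'fov_y': 49.707412240031964, 'cx': 323.4071289825742, 'cy': 245.3353928335925, 'extrinsics': array([[-0.3873,  0.6654, -0.6382,  1.4345],
       [ 0.9219,  0.2724, -0.2754,  0.3827],
       [-0.0094, -0.695 , -0.7189,  1.1842],
       [ 0.    ,  0.    ,  0.    ,  1.    ]])}
large [([234.3, 247.7], 0.73)]
large_eye [([211.8, 264.3], 0.63)]
small [([232.3, 201.3], 0.46)]
small_eye [([219.7, 210.6], 0.73), ([264.3, 268.9], 0.69), ([349.3, 277.2], 0.35)]
panel [([354.0, 275.4], 0.87)]
peg_tip [([354.2, 265.4], 0.71)]
keeper_tab [([404.9, 267.5], 0.64)]
jar [([262.2, 272.3], 0.68), ([216.7, 261.7], 0.56)]
tape [([193.3, 284.4], 0.61), ([474.2, 315.1], 0.44), ([349.8, 276.6], 0.32)]
driver [([475.5, 314.3], 0.81), ([270.0, 259.7], 0.72)]
top (np.float64(550.6436208484141), 321.40210647377984, 248.36476922395673, array([[-0.0139, -
[... 604 characters left out ...]
 314.6], 0.72)]
panel [([276.3, 221.0], 0.67)]
peg_tip [([278.3, 227.2], 0.66)]
keeper_tab [([219.5, 242.7], 0.83)]
jar [([399.5, 174.8], 0.82)]
tape [([452.7, 201.3], 0.94), ([446.5, 272.7], 0.5)]
driver [([154.9, 279.2], 0.59)]
{'t': 1.1, 'q': array([ 1.1665,  0.5275,  1.4327, -0.    ,  1.1814, -0.1785]), 'qd': array([ 0.0003,  0.0001,  0.0011, -0.0011,  0.0002,  0.0003]), 'tau': array([ -0.0006, -44.2329, -17.8428,  -0.0003,   0.0009,   0.    ]), 'tcp_pos': array([0.1399, 0.6091, 0.2313]), 'tool_rot': array([0.1126, 0.9936, 0.    , 0.    ]), 'force': array([ 0.1295, -0.5729, -0.581 ]), 'ft_torque': array([ 0.0205,  0.0332, -0.0299]), 'gripper_force': 0.0, 'finger_gap': 1.0027982126470967}
```

View pics/scene0.png

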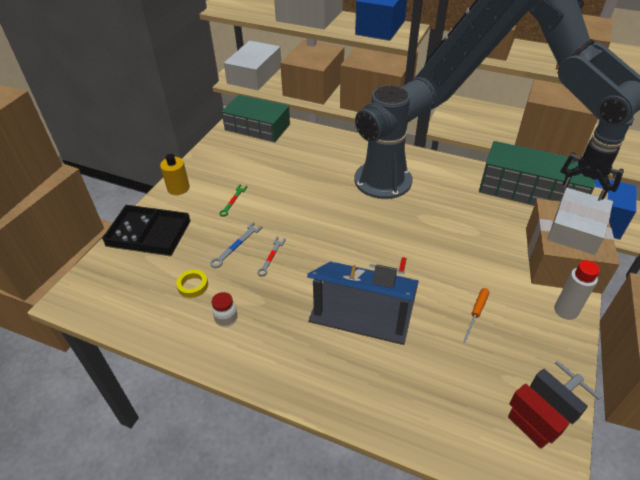

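View pics/top0.png

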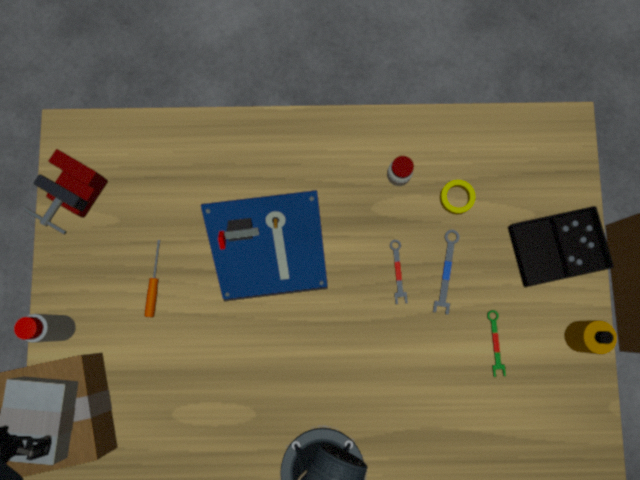

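Scene view: rack from behind, peg at about (354,270), tab at (404,265). The large spanner is at (237,245), the silver small one at (271,257) and the green look-alike at (233,200). Top view: silver small at (398,271), large at (447,270), green at (495,342), white stripe from the peg (275,220) to (284,279), tab at (221,241).

```bash
cat >> h.py <<'E'
from scipy.optimize import least_squares
def panelT(x,y,yaw):
    return R.from_euler('ZY',[yaw,-np.radians(40)]).as_matrix(), np.array([x,y,.155])
E
python3 - <<'E'
from h import *
np.set_printoptions(precision=4,suppress=True)
im=snap('top'); 
def spanner(q,near,z=.004):
    ms=manip.masks_of('top',q); m=min(ms,key=lambda r:np.hypot(*(np.array(r['position'])-near)))
    v,u=np.nonzero(m['pixels']); P=np.array([onz('top',(a,b),z+.004)[:2] for a,b in zip(u,v)])
    c=P.mean(0); w,V=np.linalg.eigh(np.cov((P-c).T)); d=V[:,1]*np.sign(V[0,1]); t=(P-c)@d
    n=(P-c)@V[:,0]
    print(q,m['position'],m['p'],len(u),'c',c,'yaw',np.arctan2(d[1],d[0]),'range',np.percentile(t,[.2,99.8]),'ends',c+d*t.min(),c+d*t.max())
    return
spanner('large',(447,270)); spanner('small',(398,271))
for n,p in dict(Leye=(450.5,237.5),Lorg=(448,272),Seye=(395.5,243.9),Sorg=(396.8,269.1)).items(): print(n,onz('top',p,.004))
# panel fit from blue corners
hsv=cv2.cvtColor(im,cv2.COLOR_RGB2HSV); b=((hsv[...,0]>100)&(hsv[...,0]<125)&(hsv[...,1]>120)).astype(np.uint8)
b[:, :195]=0;b[:,335:]=0;b[:185]=0;b[305:]=0
k=max(cv2.findContours(b,0,2)[0],key=cv2.contourArea); box=cv2.approxPolyDP(cv2.convexHull(k),6,True)[:,0]
print(box.tolist())
w=[(.06,.165),(.06,-.105),(-.21,-.105),(-.21,.165)]; est=np.array([(202,205),(317,191),(327,289),(223,300)])
obs=np.array([box[np.argmin(((box-e)**2).sum(1))] for e in est])+.0
def res(p):
    M,o=panelT(*p); return np.concatenate([proj('top',o+M@[a,c,0])-u for (a,c),u in zip(w,obs)])
s=least_squares(res,[.4,.07,.15]); print('panel',s.x,s.fun)
M,o=panelT(*s.x)
print('peg tip',o+M@[0,0,.036],'proj',proj('top',o+M@[0,0,.036]),proj('scene',o+M@[0,0,.036]))
print('peg tri',tri((354.2,265.4),(278.3,227.2)),'tab tri',tri((404.9,267.5),(219.5,242.7)))
for j in (0,.012): P=o+M@[0,.13-j,.0635];print('tab',P,proj('top',P),proj('scene',P))
E
```

```text
large [446.8, 273.5] 0.72 645 c [ 0.4883 -0.3263] yaw -0.18964549275832832 range [-0.1033  0.1128] ends [ 0.3865 -0.3068] [ 0.5997 -0.3477]
small [398.7, 272.7] 0.62 351 c [ 0.4935 -0.2011] yaw 0.08114341761272767 range [-0.0672  0.0792] ends [ 0.425  -0.2067] [ 0.5726 -0.1947]
Leye [ 0.5798 -0.3426  0.004 ]
Lorg [ 0.4895 -0.3319  0.004 ]
Seye [ 0.565  -0.1984  0.004 ]
Sorg [ 0.4989 -0.1996  0.004 ]
[[315, 191], [326, 285], [224, 298], [202, 205]]
panel [0.6064 0.1025 0.1115] [-2.2127 -0.2394  2.0439 -0.6994  1.7229  0.3134 -1.5233  0.5898]
peg tip [0.5834 0.0999 0.1826] proj [275.3689 226.2544] [353.6691 265.7363]
peg tri (array([0.5805, 0.0967, 0.1797]), np.float64(0.00692860750515859)) tab tri (array([0.5459, 0.2257, 0.1905]), np.float64(0.000734144806865998))
tab [0.5513 0.2271 0.2036] [217.9647 239.4026] [405.5215 265.6834]
tab [0.5527 0.2152 0.2036] [223.2811 238.7413] [400.8295 264.7152]
```

```bash
cat >> h.py <<'E'
def to(P,yaw=None,s=None):
    """shift (tool axes, mm) and turn (deg) to put TCP at P with tool x at world yaw (deg, mod 180)"""
    s=s or manip.sense(); M=R.from_quat(s['tool_rot']).as_matrix(); d=M.T@(np.array(P)-s['tcp_pos'])*1000
    y0=np.degrees(np.arctan2(M[1,0],M[0,0])); t=0 if yaw is None else -((yaw-y0+90)%180-90)
    print('shift',d.round(1),'turn',round(t,1),'| tcp',s['tcp_pos'].round(4),'yaw',round(y0,1),'t',round(s['t'],2),'F',s['force'].round(1))
E
python3 - <<'E'
from h import *
to([.5,.2,.34]); to([.536,-.335,.12],-9.7)
E
```

```text
shift [-442.6 -318.1 -108.7] turn 0 | tcp [0.1399 0.6091 0.2313] yaw 167.1 t 1.25 F [ 0.6 -0.6  0.8]
shift [-597.4 -831.5  111.3] turn -3.2 | tcp [0.1399 0.6091 0.2313] yaw 167.1 t 1.25 F [ 0.6 -0.6  0.8]
```

Emit:
step_arm(targets="0 0 -60 0;-443 -318 -109 -3;-443 -318 -109 -3;-443 -318 -109 -3;-443 -318 -109 -3;-443 -318 -109 -3;-443 -318 -109 -3;-443 -318 -109 -3;-443 -318 -109 -3;-443 -318 -109 -3;-443 -318 -109 -3;-443 -318 -109 -3", gripper=0.3)

```text
t: 2.45
tcp_pos: [0.5016, 0.1982, 0.3408]
tool_rot: [0.087, 0.996, 0.0, 0.0]
force: [0.9, -0.3, 0.3]
finger_gap: 0.7
gripper_force: 0.0
```

```bash
python3 - <<'E'
from h import *
print(manip.sense()['q'].round(2),manip.sense()['finger_gap']);to([.536,-.335,.10],-9.7)
E
```

```text
[ 0.17  0.3   1.5   0.    1.34 -1.23] 0.6996628372962899
shift [-126.  -519.3  240.7] turn -0.3 | tcp [0.5016 0.1982 0.3408] yaw 170.0 t 2.45 F [ 0.9 -0.3  0.3]
```

Emit:
step_arm(targets="-126 -519 240 0;-126 -519 240 0;-126 -519 240 0;-126 -519 240 0;-126 -519 240 0;-126 -519 240 0;-126 -519 240 0;-126 -519 240 0;-126 -519 240 0;-126 -519 240 0;-126 -519 240 0;-126 -519 240 0")

```text
t: 3.65
tcp_pos: [0.5348, -0.3362, 0.0989]
tool_rot: [0.088, 0.996, -0.0, 0.0]
force: [0.8, -0.1, 0.1]
finger_gap: 0.697
gripper_force: 0.0
```

```bash
python3 - <<'E'
from h import *
im=snap('scene'); cv2.imwrite('pics/a.png',cv2.resize(im[180:300,180:300],(600,600),interpolation=2)[:,:,::-1])
for n,P in dict(eye=(.580,-.343,.004)).items(): print(n,proj('scene',P))
print([(r['position'],r['p']) for r in manip.mark_of('scene','large_eye')])
to([.536,-.335,.006],-9.7)
E
```

```text
eye [217.09612308 262.90850127]
[([214.7, 260.5], 0.95)]
shift [-0.9  3.1 92.1] turn -0.5 | tcp [ 0.5345 -0.3378  0.0981] yaw 169.8 t 3.75 F [-0.7  0.5  0.7]
```

View pics/a.png

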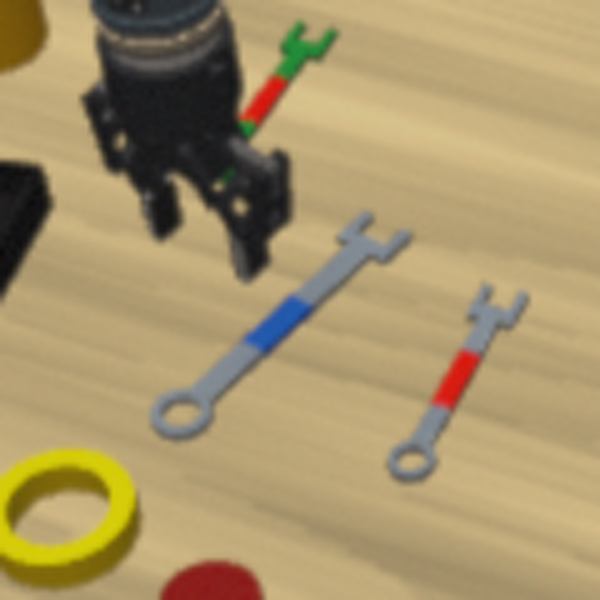

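The crop shows the large spanner's ring at (216,263) in the full picture, agreeing with my projection at (217,263). The open fingers are above its shank.

Emit:
step_arm(targets="-1 3 60 0;-1 3 90 0;-1 3 96 0;-1 3 96 0;-1 3 96 0")

```text
t: 4.25
tcp_pos: [0.5378, -0.3307, 0.0063]
tool_rot: [0.086, 0.996, -0.001, 0.001]
force: [-0.2, -0.7, 0.1]
finger_gap: 0.697
gripper_force: 0.0
```

Emit:
step_arm(targets="0 0 0 0;0 0 0 0;0 0 0 0;0 0 0 0;0 0 0 0;0 0 0 0;0 0 0 0;0 0 0 0", gripper=1, squeeze=70)

```text
t: 5.05
tcp_pos: [0.5378, -0.3318, 0.0066]
tool_rot: [0.086, 0.996, -0.002, 0.002]
force: [-1.3, -0.9, 6.6]
finger_gap: 0.155
gripper_force: 68.4
```

Emit:
step_arm(targets="0 0 -10 0;0 0 -50 0;0 0 -100 0;0 0 -150 0;0 0 -200 0;0 0 -250 0;0 0 -250 0;0 0 -250 0")

```text
t: 5.85
tcp_pos: [0.5366, -0.3299, 0.256]
tool_rot: [0.087, 0.996, -0.001, 0.001]
force: [0.1, 1.0, -2.8]
finger_gap: 0.156
gripper_force: 69.7
```

```bash
python3 - <<'E'
from h import *
a=snap('top');b=snap('scene')
A=cv2.resize(a[180:310,195:335],(560,520),interpolation=2);B=cv2.resize(b[240:350,300:430],(560,474),interpolation=2)
cv2.imwrite('pics/b.png',cv2.resize(np.vstack([A,B])[:, :, ::-1],None,fx=.6,fy=.6,interpolation=3))
for c in ('top','scene'):print(c,[[(np.round(r['position'],1),round(r['p'],2)) for r in manip.mark_of(c,q)[:2]] for q in ('peg_tip','panel','keeper_tab','large_eye','large')])
E
```

```text
top [[(array([272.2, 227.9]), 0.79)], [(array([273.4, 218.6]), 0.68)], [(array([219.2, 245.7]), 0.9)], [(array([475.3, 218.5]), 0.54)], []]
scene [[(array([355.1, 265. ]), 0.86), (array([262.9, 273.4]), 0.68)], [(array([348.9, 276.4]), 0.87), (array([405.8, 264.2]), 0.64)], [(array([409.9, 264.2]), 0.42)], [(array([203.4, 202.9]), 0.93)], [(array([226.1, 189.5]), 0.97)]]
```

View pics/b.png

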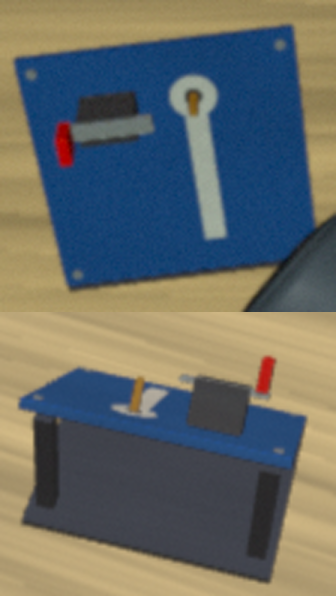

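Top crop: peg tip at (275,226.7), foot at (275.8,219.6), panel corners (201.3,205), (316.7,190.8), (326,289), (224.6,300.8). Scene crop: peg tip at (353.6,265.5), matching the fit.

```bash
python3 - <<'E'
from h import *
np.set_printoptions(precision=4,suppress=True)
w=[('top',(.06,.165,0),(201.3,205)),('top',(.06,-.105,0),(316.7,190.8)),('top',(-.21,-.105,0),(326,289.5)),('top',(-.21,.165,0),(224.6,300.8)),
('top',(0,0,.036),(275,226.7)),('top',(0,0,.036),(275,226.7)),('scene',(0,0,.036),(353.6,265.5)),('scene',(0,0,.036),(353.6,265.5))]
def res(p):
    M,o=panelT(*p); return np.concatenate([proj(c,o+M@np.array(a))-np.array(u) for c,a,u in w])
s=least_squares(res,[.6,.1,.11]); print('panel',s.x,s.fun)
M,o=panelT(*s.x);np.save('panel.npy',s.x)
print('tip',o+M@[0,0,.036],tri((353.6,265.5),(275,226.7)), 'axis',M[:,2])
print('eye in hand (top n/a) at z .2535',onz('scene',(203.4,202.9),.2535))
yaw=s.x[2];d=np.array([np.cos(yaw),np.sin(yaw),0]); tip=o+M@[0,0,.036]
to(list((tip-.044*d)[:2])+[.25],np.degrees(yaw))
E
```

```text
panel [0.6036 0.1019 0.1061] [-1.196   0.5502  0.7618  0.909   1.6614 -2.8359 -2.2778 -1.4293  0.5796
  0.7513  0.5796  0.7513  0.2735 -0.5597  0.2735 -0.5597]
tip [0.5806 0.0994 0.1826] (array([0.5825, 0.1001, 0.1827]), np.float64(0.001333127804657238)) axis [-0.6392 -0.068   0.766 ]
eye in hand (top n/a) at z .2535 [ 0.5839 -0.3385  0.2535]
shift [ 73.  418.6   4.1] turn -16.0 | tcp [ 0.5365 -0.3302  0.254 ] yaw 170.1 t 6.45 F [ 0.4  0.  -1.5]
```

Emit:
step_arm(targets="73 419 4 -16;73 419 4 -16;73 419 4 -16;73 419 4 -16;73 419 4 -16;73 419 4 -16;73 419 4 -16;73 419 4 -16;73 419 4 -16;73 419 4 -16;73 419 4 -16;73 419 4 -16")

```text
t: 7.65
tcp_pos: [0.5371, 0.0942, 0.2504]
tool_rot: [-0.052, 0.999, -0.0, 0.0]
force: [-0.6, 0.3, -1.9]
finger_gap: 0.152
gripper_force: 69.8
```

```bash
python3 - <<'E'
from h import *
a=snap('top');b=snap('scene')
A=cv2.resize(a[160:280,205:345],(700,600),interpolation=2);B=cv2.resize(b[190:310,290:430],(700,600),interpolation=2)
cv2.imwrite('pics/c.png',cv2.resize(np.hstack([A,B])[:, :, ::-1],(800,343),interpolation=3))
for c in ('top','scene'):print(c,[[(np.round(r['position'],1),round(r['p'],2)) for r in manip.mark_of(c,q)[:2]] for q in ('peg_tip','large_eye','large')])
to([.537,.095,.25],6.2)
s=manip.sense(); print(proj('scene',s['tcp_pos']+[.045,.005,-.0026]))
E
```

```text
top [[(array([397.3, 269.4]), 0.56)], [(array([277.9, 262.4]), 0.22)], [(array([279.6, 263.1]), 0.5)]]
scene [[(array([357.7, 264.5]), 0.57)], [(array([352.3, 250.1]), 0.79)], [(array([360.1, 228.4]), 0.73)]]
shift [-0.1  0.4  0.3] turn -0.2 | tcp [0.537  0.0946 0.2503] yaw -174.0 t 8.05 F [-0.  -0.2 -2.9]
[354.61110327 247.95097107]
```

View pics/c.png

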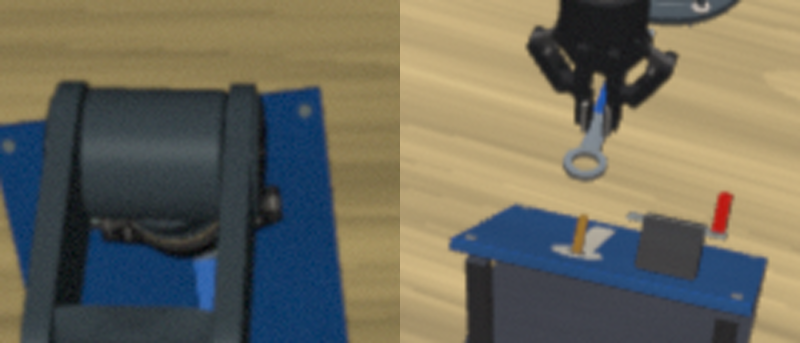

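Scene crop: the ring eye is at (354.8,247.1), as predicted, and level with no sag, above the peg tip at (353.6,265.5). Descending along the peg axis.

Emit:
step_arm(targets="11 0 20 0;10 0 53 0;10 0 53 0;6 0 58 0;3 0 61 0;0 0 65 0;-3 0 69 0;-6 0 72 0;-8 0 75 0;-10 0 77 0;-12 0 79 0;-12 0 79 0")

```text
t: 9.25
tcp_pos: [0.5485, 0.0965, 0.1708]
tool_rot: [-0.053, 0.999, 0.0, -0.001]
force: [-1.3, -0.9, -3.0]
finger_gap: 0.151
gripper_force: 70.2
```

```bash
python3 - <<'E'
from h import *
b=snap('scene')
cv2.imwrite('pics/d.png',cv2.resize(b[210:310,300:420],(720,600),interpolation=2)[:,:,::-1])
s=manip.sense();print(s['force'],s['tcp_pos'],s['gripper_force'])
E
```

```text
[-1.49996112  0.78826662 -3.03691746] [0.54850826 0.09645443 0.17091861] 70.32846981659532
```

View pics/d.png

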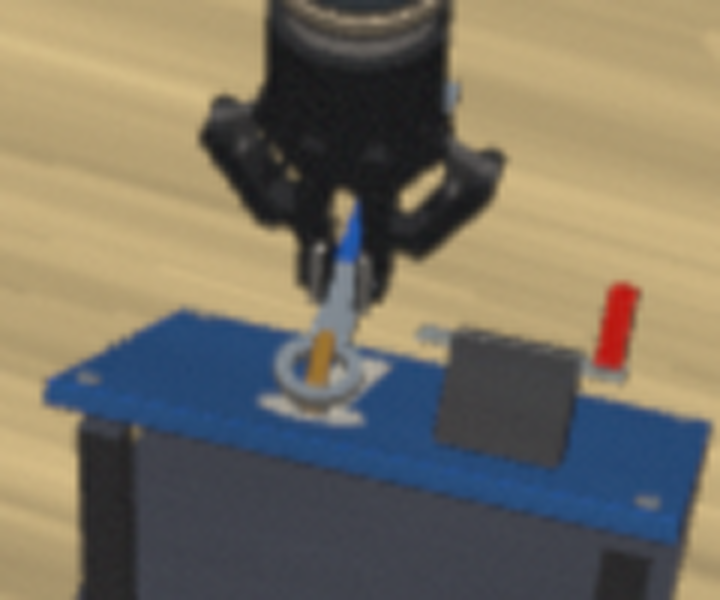

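The ring is threaded on the peg at about (353,271). Loosening the grip and arcing down so the spanner tilts, then releasing.

Emit:
step_arm(targets="0 0 0 0;-3 0 4 0;-5 0 8 0;-6 0 12 0;-7 0 16 0;-7 0 20 0;-7 0 20 0", squeeze=20)

```text
t: 10.0
tcp_pos: [0.5567, 0.0971, 0.1512]
tool_rot: [-0.053, 0.999, -0.0, 0.001]
force: [0.3, 0.7, 0.6]
finger_gap: 0.006
gripper_force: 0.0
```

Emit:
step_arm(targets="0 0 0 0;0 0 0 0;0 0 0 0;0 0 0 0;0 0 0 0;0 0 0 0", gripper=0.65)

```text
t: 10.6
tcp_pos: [0.5558, 0.0971, 0.1514]
tool_rot: [-0.053, 0.999, -0.0, 0.0]
force: [0.4, 0.1, -0.3]
finger_gap: 0.352
gripper_force: 0.0
```

Emit:
step_arm(targets="10 0 -10 0;10 0 -60 0;10 0 -110 0;10 0 -160 0;10 0 -160 0")

```text
t: 11.1
tcp_pos: [0.5495, 0.0961, 0.3198]
tool_rot: [-0.053, 0.999, -0.001, 0.008]
force: [0.4, -0.8, 0.3]
finger_gap: 0.352
gripper_force: 0.0
```

```bash
python3 - <<'E'
from h import *
to([.50,-.21,.25],4)
E
```

```text
shift [  82.8 -299.    69.1] turn 2.1 | tcp [0.5495 0.0961 0.3198] yaw -173.9 t 11.1 F [ 0.4 -0.8  0.3]
```

Emit:
step_arm(targets="83 -299 60 2;83 -299 60 2;83 -299 60 2;83 -299 60 2;83 -299 60 2;83 -299 60 2;83 -299 60 2;83 -299 60 2")

```text
t: 11.9
tcp_pos: [0.4936, -0.2117, 0.2505]
tool_rot: [-0.033, 0.999, 0.001, -0.001]
force: [-0.0, 0.1, -1.2]
finger_gap: 0.351
gripper_force: 0.0
```

```bash
python3 - <<'E'
from h import *
a=snap('top');b=snap('scene')
A=cv2.resize(a[185:305,200:340],(700,600),interpolation=2);B=cv2.resize(b[200:320,240:380],(700,600),interpolation=2)
cv2.imwrite('pics/e.png',cv2.resize(np.hstack([A,B])[:, :, ::-1],(800,343),interpolation=3))
print('ring from a.png',onz('scene',(262.4,272.2),.006))
# jaw midpoint & ring from scene0/a.png
print('shank/jaw root',onz('scene',(492/5+180,318/5+180),.006), 'band', onz('scene',(457/5+180,378/5+180),.006))
print([(np.round(r['position'],1),round(r['p'],2)) for r in manip.mark_of('scene','small_eye')])
m=[r for r in manip.masks_of('scene','small') if 240<r['position'][0]<300]
for r in m:
    v,u=np.nonzero(r['pixels']);P=np.array([onz('scene',(x,y),.006)[:2] for x,y in zip(u,v)]);c=P.mean(0);V=np.linalg.eigh(np.cov((P-c).T))[1][:,1];V*=np.sign(V[0]);t=(P-c)@V
    print(r['position'],r['p'],c,np.arctan2(V[1],V[0]),c+V*t.max(),c+V*t.min())
to([.53,-.20,.10],4)
E
```

```text
ring from a.png [ 0.56221489 -0.19538038  0.006     ]
shank/jaw root [ 0.43567854 -0.20401578  0.006     ] band [ 0.49071239 -0.20110867  0.006     ]
[(array([260.3, 272.8]), 0.59), (array([223.4, 211.7]), 0.5)]
[270.2, 258.0] 0.52 [ 0.49361225 -0.20198015] 0.07223113880702794 [ 0.57844095 -0.1958422 ] [ 0.40979011 -0.20804527]
shift [-35.6   5.5 151.6] turn 0.2 | tcp [ 0.4949 -0.2082  0.2516] yaw -175.8 t 12.1 F [ 0.1  0.1 -0.3]
```

View pics/e.png

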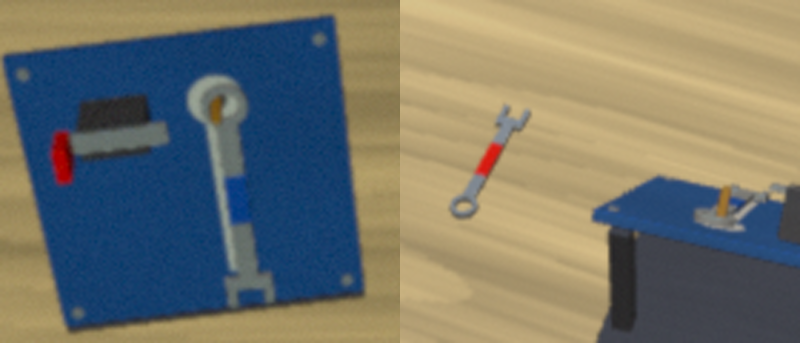

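Large hangs on the peg, jaw down the slope, slightly turned (top crop: ring (217,102), jaw (250,287)). Small lies with its ring at (262,272) in the full scene picture.

Emit:
step_arm(targets="-32 7 50 0;-32 7 100 0;-32 7 150 0;-32 7 200 0;-32 7 235 0;-32 7 249 0;-32 7 250 0;-32 7 250 0", gripper=0.5)

```text
t: 12.9
tcp_pos: [0.5274, -0.2003, 0.0024]
tool_rot: [-0.036, 0.999, -0.001, 0.001]
force: [-0.0, -0.4, 0.3]
finger_gap: 0.504
gripper_force: 0.0
```

Emit:
step_arm(targets="0 0 0 0;0 0 0 0;0 0 0 0;0 0 0 0;0 0 0 0;0 0 0 0;0 0 0 0;0 0 0 0", gripper=1, squeeze=60)

```text
t: 13.7
tcp_pos: [0.5274, -0.2011, 0.0032]
tool_rot: [-0.035, 0.999, -0.001, 0.001]
force: [0.2, 1.1, 5.4]
finger_gap: 0.132
gripper_force: 58.6
```

Emit:
step_arm(targets="0 0 -10 0;0 0 -50 0;0 0 -100 0;0 0 -150 0;0 0 -200 0;0 0 -250 0;0 0 -250 0;0 0 -250 0")

```text
t: 14.5
tcp_pos: [0.5265, -0.2009, 0.2537]
tool_rot: [-0.035, 0.999, -0.001, 0.002]
force: [-1.0, 0.5, -2.1]
finger_gap: 0.136
gripper_force: 58.8
```

```bash
python3 - <<'E'
from h import *
p=np.load('panel.npy'); tip=np.array([.582,.0998]); d=np.array([np.cos(.107),np.sin(.107)])
to(list(tip-.036*d)+[.25],6.1)
E
```

```text
shift [-40.6 294.8   3. ] turn -2.0 | tcp [ 0.5265 -0.2009  0.2537] yaw -175.9 t 14.5 F [-1.   0.5 -2.1]
```

Emit:
step_arm(targets="-41 295 3 -2;-41 295 3 -2;-41 295 3 -2;-41 295 3 -2;-41 295 3 -2;-41 295 3 -2;-41 295 3 -2;-41 295 3 -2;-41 295 3 -2;-41 295 3 -2")

```text
t: 15.5
tcp_pos: [0.546, 0.0948, 0.2477]
tool_rot: [-0.052, 0.999, -0.0, -0.001]
force: [0.7, -0.4, -1.3]
finger_gap: 0.14
gripper_force: 59.0
```

```bash
python3 - <<'E'
from h import *
b=snap('scene')
cv2.imwrite('pics/f.png',cv2.resize(b[210:310,300:420],(720,600),interpolation=2)[:,:,::-1])
print([(np.round(r['position'],1),round(r['p'],2)) for r in manip.mark_of('scene','small_eye')])
s=manip.sense(); d=np.array([np.cos(.107),np.sin(.107),0])
for L in (.034,.036,.040): print(L,proj('scene',s['tcp_pos']+L*d+[0,0,.0008]))
to([.537,.095,.25],6.1)
E
```

```text
[(array([221.2, 211.6]), 0.67), (array([353. , 246.3]), 0.51)]
0.034 [354.48675952 247.01148334]
0.036 [354.28924244 247.56604982]
0.04 [353.89299014 248.6786029 ]
shift [ 9.2  1.  -1.9] turn -0.2 | tcp [0.5463 0.0949 0.2481] yaw -174.1 t 15.6 F [ 0.7  0.1 -0.6]
```

View pics/f.png

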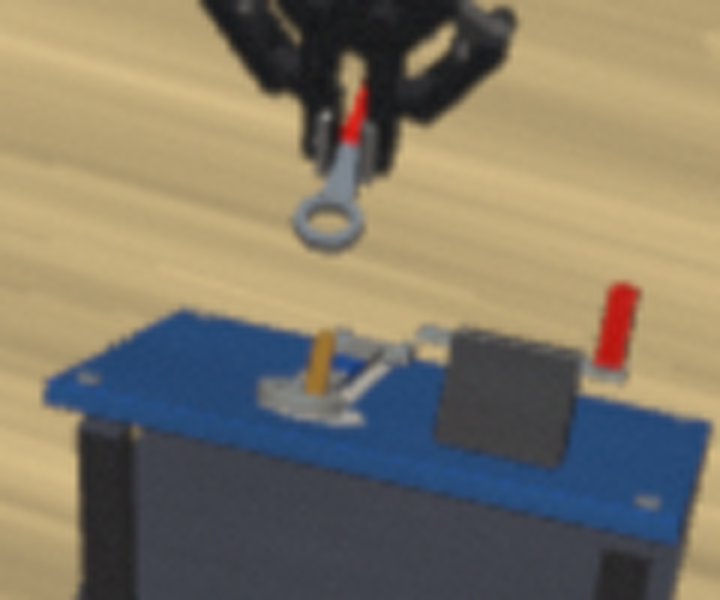

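Crop: the small ring eye is at (354.8,246.5), so about 33 mm ahead of the TCP and level. The peg tip is at (353.8,265.8), so I correct by 3 mm and descend.

Emit:
step_arm(targets="7 1 20 0;7 1 50 0;7 1 54 0;5 1 57 0;2 1 60 0;0 1 63 0;-3 1 66 0;-5 1 68 0;-7 1 70 0;-9 1 73 0;-9 1 73 0", squeeze=35)

```text
t: 16.7
tcp_pos: [0.5539, 0.0984, 0.1746]
tool_rot: [-0.053, 0.999, 0.0, -0.002]
force: [-1.6, -0.5, -1.4]
finger_gap: 0.133
gripper_force: 58.9
```

```bash
python3 - <<'E'
from h import *
b=snap('scene')
cv2.imwrite('pics/g.png',cv2.resize(b[220:300,310:406],(720,600),interpolation=2)[:,:,::-1])
s=manip.sense();print(s['force'],s['tcp_pos'],s['gripper_force'],s['finger_gap'])
E
```

```text
[-2.40878494  0.42381379 -2.43722242] [0.5539379  0.0984415  0.17462364] 58.89931619167328 0.1365024886598954
```

View pics/g.png

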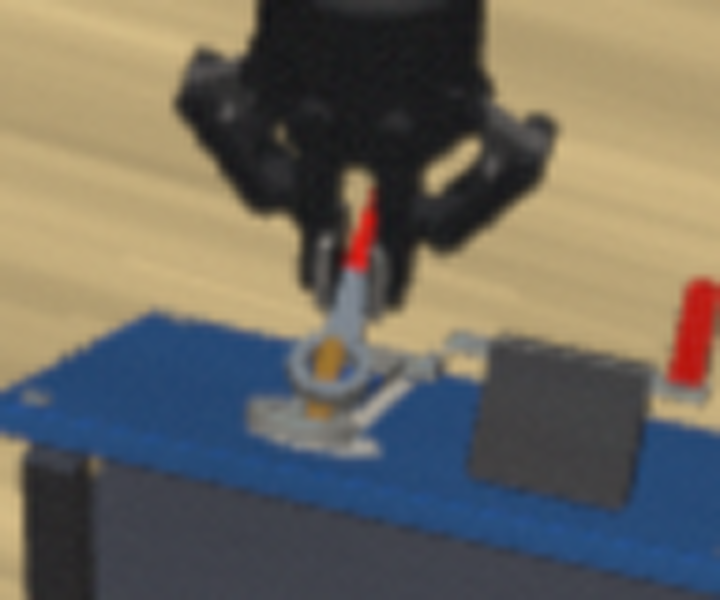

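Small's ring is threaded: the peg tip shows inside it at (330,350) in the crop. Easing down and releasing.

Emit:
step_arm(targets="0 0 0 0;-2 0 3 0;-4 0 6 0;-5 0 9 0;-5 0 13 0;-5 0 13 0", gripper=0.99, squeeze=20)

```text
t: 17.35
tcp_pos: [0.5566, 0.0987, 0.1624]
tool_rot: [-0.053, 0.999, -0.0, -0.004]
force: [-10.9, -1.6, 7.9]
finger_gap: 0.129
gripper_force: 61.3
```

Emit:
step_arm(targets="0 0 0 0;0 0 0 0;0 0 0 0;0 0 0 0;0 0 0 0;0 0 0 0", gripper=0.65)

```text
t: 17.95
tcp_pos: [0.5604, 0.0989, 0.1623]
tool_rot: [-0.053, 0.999, -0.0, 0.0]
force: [-0.4, 0.0, -0.1]
finger_gap: 0.349
gripper_force: 0.0
```

Emit:
step_arm(targets="10 0 -10 0;10 0 -60 0;10 0 -110 0;60 -100 -130 0;60 -180 -130 0;60 -260 -130 0;60 -260 -130 0;60 -260 -130 0;60 -260 -130 0;60 -260 -130 0")

```text
t: 18.95
tcp_pos: [0.5275, -0.1684, 0.2928]
tool_rot: [-0.051, 0.999, -0.0, 0.0]
force: [-0.3, 0.7, 0.3]
finger_gap: 0.349
gripper_force: 0.0
```

```bash
python3 - <<'E'
from h import *
a=snap('top');b=snap('scene')
A=cv2.resize(a[185:305,200:340],(700,600),interpolation=2);B=cv2.resize(b[230:320,320:425],(700,600),interpolation=2)
cv2.imwrite('pics/i.png',cv2.resize(np.hstack([A,B])[:, :, ::-1],(800,343),interpolation=3))
s=manip.sense();print(s['tcp_pos'],s['force'],s['t'])
E
```

```text
[ 0.5271869  -0.16497033  0.29231349] [0.54370091 1.28456858 0.18699625] 19.05
```

View pics/i.png

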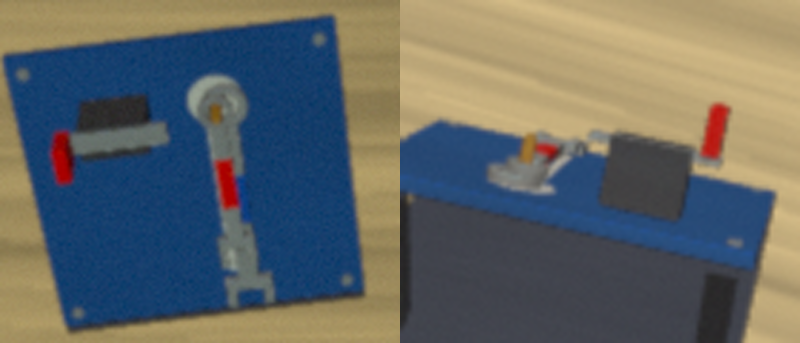

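Both spanners hang on the peg, large under small, jaws down the slope (top crop: red band (228,185), jaws (237,250) and (250,287)). The tab is at top (221.7,240.3) and scene (403.2,264.4).

```bash
python3 - <<'E'
from h import *
np.set_printoptions(precision=4,suppress=True)
p=np.load('panel.npy');M,o=panelT(*p); o=o+[.0014,.0004,0]
c,e=tri((403.2,264.4),(221.7,240.3)); print('tab centre',c,e,'panel coords',M.T@(c-o))
P=lambda y,z=.066:o+M@[0,y,z]
print(P(.18),P(.076))
to(list(P(.18)[:2])+[.29],6.1); to(P(.18),6.1); 
E
```

```text
tab centre [0.5491 0.2196 0.2029] 0.001573825133526546 panel coords [-0.0023  0.1226  0.0645]
[0.5438 0.2768 0.2056] [0.5548 0.1733 0.2056]
shift [-62.9 437.5   3. ] turn -0.1 | tcp [ 0.5272 -0.165   0.2923] yaw -174.0 t 19.05 F [0.5 1.3 0.2]
shift [-62.9 437.4  87.4] turn -0.1 | tcp [ 0.5272 -0.165   0.2923] yaw -174.0 t 19.05 F [0.5 1.3 0.2]
```

Emit:
step_arm(targets="-63 437 -10 0;-63 437 -10 0;-63 437 -10 0;-63 437 -10 0;-63 437 -10 0;-63 437 -10 0;-63 437 -10 0;-63 437 -10 0;-63 437 -10 0;-63 437 -10 0;-63 437 -10 0;-63 437 -10 0", gripper=1)

```text
t: 20.25
tcp_pos: [0.5431, 0.2754, 0.3021]
tool_rot: [-0.054, 0.999, -0.0, -0.001]
force: [0.2, -0.8, 0.3]
finger_gap: -0.001
gripper_force: 0.0
```

```bash
python3 - <<'E'
from h import *
p=np.load('panel.npy');M,o=panelT(*p); o=o+[.0014,.0004,0]
s=manip.sense(); print(s['finger_gap'],M.T@(s['tcp_pos']-o)); to(o+M@[0,.18,.066],6.1,s)
E
```

```text
-0.001434562296360625 [0.0614828  0.17873718 0.14048963]
shift [-0.9  1.3 96.6] turn 0.0 | tcp [0.5431 0.2754 0.3021] yaw -173.9 t 20.25 F [ 0.2 -0.8  0.3]
```

Emit:
step_arm(targets="0 1 50 0;0 1 90 0;0 1 96 0;0 1 96 0;0 -20 96 0;0 -30 96 0;0 -36 96 0;0 -42 96 0;0 -48 96 0;0 -54 96 0;0 -60 96 0;0 -66 96 0")

```text
t: 21.45
tcp_pos: [0.5516, 0.2094, 0.2064]
tool_rot: [-0.053, 0.999, 0.0, 0.0]
force: [0.7, 2.1, 2.2]
finger_gap: -0.003
gripper_force: 1.1
```

Emit:
step_arm(targets="0 -5 0 0;0 -10 0 0;0 -13 0 0;0 -13 0 0")

```text
t: 21.85
tcp_pos: [0.5525, 0.1958, 0.206]
tool_rot: [-0.053, 0.999, -0.0, -0.001]
force: [0.3, 0.6, -0.2]
finger_gap: 0.003
gripper_force: 0.0
```

```bash
cat >> h.py <<'E'
def red():
    p=np.load('panel.npy');M,o=panelT(*p); o=o+[.0014,.0004,0]; s=manip.sense()
    print('tcp panel',M.T@(s['tcp_pos']-o),'F panel',(M.T@s['force']).round(1))
    for c in ('scene','top'):
        im=snap(c).astype(int); m=(im[...,0]>120)&(im[...,1]<70)&(im[...,2]<70)
        for y in (.123,.07):
            q=proj(c,o+M@[0,y,.0635]); w=np.zeros_like(m); u,v=q.round().astype(int); w[v-14:v+14,u-9:u+9]=1
            vv,uu=np.nonzero(m&w); print(c,y,q.round(1),len(uu),(uu.mean(),vv.mean()) if len(uu) else '')
E
python3 -c "from h import *;red()"
```

```text
tcp panel [0.00040956 0.09858183 0.06628988] F panel [ 0.2  0.6 -0.4]
scene 0.123 [402.9 264.9] 0 
scene 0.07 [382.4 260.6] 59 (np.float64(385.54237288135596), np.float64(260.728813559322))
top 0.123 [221.  239.3] 0 
top 0.07 [244.5 236.5] 7 (np.float64(242.42857142857142), np.float64(243.14285714285714))
```

Emit:
step_arm(targets="0 -3 0 0;0 -6 0 0;0 -8 0 0;0 -8 0 0")

```text
t: 22.35
tcp_pos: [0.553, 0.1884, 0.2059]
tool_rot: [-0.053, 0.999, -0.0, -0.001]
force: [-1.2, 0.4, -1.1]
finger_gap: -0.004
gripper_force: 0.6
```

Emit:
step_arm(targets="0 -1 0 0;0 -2 0 0;0 -2 0 0;0 -2 0 0")

```text
t: 22.75
tcp_pos: [0.5533, 0.1871, 0.2061]
tool_rot: [-0.053, 0.999, 0.0, -0.001]
force: [-2.5, 3.8, -1.2]
finger_gap: 0.0
gripper_force: 1.9
```

```bash
python3 -c "from h import *;red()"
```

```text
tcp panel [0.00036265 0.08984847 0.06639783] F panel [-2.3  4.1  0.4]
scene 0.123 [402.9 264.9] 0 
scene 0.07 [382.4 260.6] 58 (np.float64(382.08620689655174), np.float64(260.32758620689657))
top 0.123 [221.  239.3] 0 
top 0.07 [244.5 236.5] 0
```

Emit:
step_arm(targets="0 -1 0 0;0 -2 0 0;0 -2 0 0;0 -2 0 0")

```text
t: 23.25
tcp_pos: [0.5534, 0.1869, 0.2062]
tool_rot: [-0.053, 0.999, 0.002, -0.0]
force: [-1.8, 8.4, -2.3]
finger_gap: 0.002
gripper_force: 4.6
```

Emit:
step_arm(targets="0 -1 0 0;0 -2 0 0;0 -2 0 0;0 -2 0 0")

```text
t: 23.65
tcp_pos: [0.5534, 0.1868, 0.2062]
tool_rot: [-0.052, 0.999, 0.004, -0.0]
force: [-4.1, 13.7, -2.2]
finger_gap: -0.001
gripper_force: 7.0
```

Against the stop: the force climbs and the tool no longer moves. Backing off.

Emit:
step_arm(targets="0 10 0 0;0 40 0 0;0 80 0 0;0 80 -40 0;0 80 -90 0;0 120 -120 0;0 120 -120 0;0 120 -120 0")

```text
t: 24.45
tcp_pos: [0.5425, 0.3021, 0.3277]
tool_rot: [-0.054, 0.999, -0.001, 0.002]
force: [-0.1, 0.6, -0.5]
finger_gap: 0.002
gripper_force: 0.0
```

```bash
python3 - <<'E'
from h import *
red()
p=np.load('panel.npy');M,o=panelT(*p); o=o+[.0014,.0004,0]
im=snap('top')
hsv=cv2.cvtColor(im,cv2.COLOR_RGB2HSV).astype(int)
red_=(hsv[...,1]>150)&((hsv[...,0]<8)|(hsv[...,0]>172))&(hsv[...,2]>90)
for n,(lo,hi) in dict(tab=((225,220),(262,260)),band=((265,235),(300,275))).items():
    w=np.zeros(red_.shape,bool); w[lo[1]:hi[1],lo[0]:hi[0]]=1; v,u=np.nonzero(red_&w); print(n,len(u),u.mean(),v.mean())
P=o+M@[0,.07,.0635];print('expect tab',proj('top',P), 'band exp',proj('top',o+M@[-.068,0,.016]),'bar end',proj('top',o+M@[0,-.012,.0465]))
q=[im[int(round(b)),int(round(a))].tolist() for a,b in (proj('top',o+M@[0,y,.0465]) for y in (.04,.02,0,-.006,-.02,-.03))];print(q)
for c in ('jar','tape','driver'):print(c,[(np.round(r['position'],1).tolist(),round(r['p'],2)) for r in manip.mark_of('top',c)[:1]])
E
```

```text
tcp panel [0.07956744 0.20529267 0.15862229] F panel [-0.3  0.6 -0.3]
scene 0.123 [402.9 264.9] 0 
scene 0.07 [382.4 260.6] 62 (np.float64(382.2741935483871), np.float64(260.0806451612903))
top 0.123 [221.  239.3] 0 
top 0.07 [244.5 236.5] 79 (np.float64(243.873417721519), np.float64(237.63291139240508))
tab 100 243.99 236.71
band 90 278.8888888888889 248.7888888888889
expect tab [244.50065555 236.54701718] band exp [279.26027909 247.3261138 ] bar end [280.66827718 228.49813417]
[[100, 108, 104], [100, 109, 103], [100, 109, 103], [97, 107, 103], [40, 65, 98], [16, 55, 99]]
jar [([397.4, 180.3], 0.65)]
tape [([454.3, 199.9], 0.91)]
driver []
```

The tab matches its home position, the bar covers the peg, and the small spanner is in place.

```bash
python3 -c "
from station import manip; print(manip.sign_off())"
```

```text
the job is handed in; nothing more can be done
None
```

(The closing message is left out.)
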